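Fit the flatted shaft into the coupling hub

TASK

Lift the flatted shaft out of the wooden rest block, turn it so that its flat matches the flat in the bore of the hub on the metal stand, and thread it through the hub. Keep hold of it until its collar is down on the hub, then let go and leave it standing fully home; do not disturb the loose parts around.

Things in the scene. Friction and masses are not known exactly. Their poses are not given: they have to be found in the camera images.
- drive_shaft: Loose upright steel shaft, 88 mm tall, about 0.34 kg. Origin: centre of its foot; z up its axis. Shank z 0 to 46 mm: D-section, 26 mm diameter, one flat facing body +x, 8 mm from the axis; lowest 6 mm tapered in by 2.5 mm. Then the collar and the tang (see points). It starts hanging in the rest block's hole, collar on the block's top, origin 4 mm above the bench.
- collar_seat (a point): On the shaft's axis at the collar's underside, 46 mm above the foot; lies on hub_seat when fully home. The collar (z 46 to 54 mm, 48 mm diameter) has a parallel flat 13 mm from the axis on the same +x side, which shows from above where the shank's flat is. Axes as the shaft's.
- shaft_flat (a point): Point on the shaft at the height of the collar's underside, in the middle of the shank's flat: 8 mm from the axis towards the shaft's +x.
- rest_block: The fixed wooden block, 85 x 85 x 50 mm, with a plain round hole of 30 mm right through its centre, in which the shaft is parked. Origin: centre of its underside.
- hub_stand: Fixed metal stand: base plate 110 x 110 x 8 mm, four corner posts, bridge plate 104 x 104 mm (top at 40 mm, bolt heads to 44 mm), and on it the round steel hub, 58 mm diameter, top face at 60 mm, with a D-shaped bore (see hub_seat). A small dark set screw sticks out of the hub on the side of the bore's flat, the stand's +x. Origin: centre of the underside, z up.
- hub_seat (a point): Centre of the bore in the hub's top face, 60 mm above the bench; axes as the stand's. The D-bore passes through hub and bridge plate (z 33 to 60 mm): 29 mm diameter, flat 9.5 mm from the axis towards +x, so 1.5 mm clear of the shaft all round; open below down to the base plate at 8 mm.
- hub_flat (a point): Point at the top face in the middle of the bore's flat: 9.5 mm from the axis towards the stand's +x.
- liner_ring: Bystander: loose plain steel ring, 62 mm diameter, 46 mm tall. Origin at the centre of its underside.
- insert_cup: Bystander: loose open cup with small inserts in it, 82 mm diameter, 47 mm tall. Origin at the centre of its underside.
- bearing_race: Bystander: loose bearing race lying flat, 98 mm diameter, 24 mm tall. Origin at the centre of its underside.
- thumb_screw: Bystander: loose metal thumb screw standing on its round head, stem up, 30 mm diameter, 29 mm tall. Origin at the centre of its underside.
- grip_tang (a point): Centre of the rectangular grip tang on top of the shaft, 77 mm above the foot: tang z 54 to 88 mm, 26 mm along shaft x, 18 mm along shaft y. Grip it across the 18 mm (fingers closing along shaft y), fingertips above the collar's top at 54 mm.
Things that resemble listed ones, but are neither listed nor needed, are in the scene too. Leave any blue look-alike of the drive_shaft alone.

How it is judged (in metres and radians):
On the way, in this order (a step that is already met when the one before it is completed fails the run):
1. the shaft is drawn clear of the rest block (its foot above the block's top), upright (z of drive_shaft in the frame of rest_block above 0.052 m and angle between drive_shaft's own z axis and vertical below 0.35 rad), for 0.1 s.
2. the shaft, still held, is lowered into the hub until its collar is within 6 mm of the hub's face (horizontal distance between collar_seat and hub_seat below 0.005 m and z of collar_seat in the frame of hub_seat below 0.006 m and contact force between the fingers and drive_shaft above 1 N), for 0.05 s.
At the end, for the whole second after the job is handed in: The shaft stands still and released through the hub: collar within 2.5 mm of the hub's face, axis within 4 mm of the bore's and upright within 0.06 rad, flat towards the bore's flat (flat midpoints within 7 mm) (horizontal distance between collar_seat and hub_seat below 0.004 m and z of collar_seat in the frame of hub_seat between -0.004 and 0.0025 m and distance between shaft_flat and hub_flat below 0.007 m and angle between drive_shaft's own z axis and vertical below 0.06 rad and linear speed of drive_shaft below 0.01 m/s and contact force between the fingers and drive_shaft below 0.1 N); the robot touches nothing.
It fails at once if a loose bystander is shifted by more than 30 mm (distance of any of liner_ring, insert_cup, bearing_race, thumb_screw from where it was at the start of the episode above 0.03 m).
It also fails if it takes over 40 s, if anything falls off the work surface, if the arm or the gripper's body presses on something with over 40 N, if the wrist force passes 120 N, or if a joint passes its speed limit or range.

ROBOT

A 6-joint arm with a two-finger parallel gripper is mounted at the origin on a cart in front of the work surface, level with it; the furniture and walls round the work are solid. World frame = base frame: x ahead of the robot, y to its left, z up, the work surface at z = 0. Lengths are in mm, angles in degrees, forces in N, time in s.
With the tool pointing down it reaches from about 350 to 850 mm from the base axis. Payload 8.1 kg.
Tool frame: the origin (TCP) lies between the finger pads; the fingertips stand r.nose_length ahead of it and the grasp point (between the pads) lies 3 mm ahead of it (r.nose_length is the distance from the TCP to the fingertips, in mm); x points along the fingers, y is the direction in which the jaws open and shut, and the axes are right-handed (so a half turn about x gives the same grasp; the last joint's range is limited). The gripper opens to 85 mm and grips with 20 to 120 N. Pads are 22 mm wide; open, the fingers measure 114 mm over their backs; the gripper's body (76 mm by 85 mm) begins 54 mm behind the grasp point. The pads swing forward as they close: fully open they stand 13 mm farther back than shut.
Start: joints at [67.07, 7.471, 85.268, -0, 87.261, -4.893], TCP at [185.754, 570.527, 253.292] pointing down, gripper open.
Joint ranges: [-169.43, 169.43], [-51.17, 129.36], [1.28, 143.12], [-76.62, 256.62], [0, 156.53], [-152.29, 152.29]. Speed limits (degrees/s): [136.94, 136.94, 159.86, 180, 180, 180].

INTERFACE

Orientations are given as [roll, pitch, yaw] about the fixed x, y, z axes, in that order (R = Rz(yaw) Ry(pitch) Rx(roll)).
In Python, from bench import sense, optics, order, r gives the robot as it stands.
- The arm moves only by the tool carry_out, never from a script. Its argument "commands" is one flat list of numbers, 7 for each row, row after row: the shift along the tool's x, y, z in m, then the turn, a rotation vector about the tool's x, y, z in degrees, then the closure, from -1 (fully open) to 1 (shut), so that 0 is half open. A call has 1 to 12 rows; each row is the pose to reach, as a shift and turn from the pose measured when the call began, along the tool's axes at that moment; what a row does not reach only later rows make up. A row lasts 1/8 s, in which the tool goes at most 62.5 mm and 10.7 degrees, less where a joint would pass 70% of its speed; a pose out of reach is approached as far as the arm can. A call with a gripper value outside its range is refused whole. The fingers move at their own pace and stop on an object; "grip_force" is the grip in N (left out, the last holds). Time passes only in rows, so rows that repeat a pose let the fingers close. It gives the time, the measured TCP pose, the force and the opening at its end, in the units of the state.
- sense(): the state, without advancing time (a new reading comes with each control period).
- optics.snapshot(name): name is "side" or "top"; returns (picture, depth): 420x560x3 uint8, red, green, blue; 420x560 float32, mm along the optical axis (not along the pixel's ray), 0 where there is no reading.
- optics.calibration(name): a dict with "mtx" (3x3 intrinsics, pixels), "extrinsics" (4x4, takes a point from camera to world coordinates). Camera axes: x right, y up, looking along -z (the intrinsics and any distortion apply to the point x, -y, -z); pixel columns grow to the right and rows downward; lengths in mm; the calibration is good to about 2 mm. A picture is of the moment at which its call begins. calibration takes no time and is no camera call.
- order.hand_in(): hands the job in, once; it reports no verdict.
The state is a dict: "time": time; "joint_pos": joint angles; "qd": joint speeds; "joint_efforts": joint torques, N m; "tool_pos": TCP position; "tcp_rot": TCP orientation; "ft_force": force on the tool from outside, world axes, zero at the start; "wrist_torque": the same for the moment, N m; "finger_gap": finger opening in mm.
Only numpy, scipy, OpenCV 4.12 (cv2) and the standard library are available. Lean on these libraries where they do the work, as an engineer would, in place of code of your own. Each camera call takes 0.05 s, during which the arm holds its last target. There are 200 camera calls.

## Working session

There is one attempt and no reset: what is moved stays moved. The work goes in short steps, Python scripts to look and compute and a tool call to move; the robot and the scene stay as the last step left them, time stands still between calls to the robot, and variables do not carry over. Pictures are saved under pics/ and viewed, about 8 in all and at most 12, crops included, and the job is handed in when it is done.

Besides the shell and the picture viewer there is one more tool, called after "Request:" by a JSON object that holds its "name" and its "arguments", one argument or row to a line. carry_out: Moves the arm, as the interface text tells. Its arguments: {"type":"object","properties":{"commands":{"type":"array","items":{"type":"number"}},"grip_force":{"type":"number"}},"required":["commands"]}

```bash
mkdir -p pics; cat > h.py <<'E'
import numpy as np, cv2
from bench import sense, optics, order, r
def snap(n,save=None):
    p,d=optics.snapshot(n)
    if save: cv2.imwrite(save,p[:,:,::-1])
    np.savez('%s.npz'%n,p=p,d=d); return p,d
def load(n):
    f=np.load('%s.npz'%n); return f['p'],f['d']
def ray(n,u,v):
    c=optics.calibration(n);K=np.array(c['mtx']);E=np.array(c['extrinsics'])
    dist=c.get('dist',None)
    q=np.linalg.inv(K)@[u,v,1]; d=E[:3,:3]@[q[0],-q[1],-1]
    return E[:3,3],d
def on(n,u,v,z):
    o,d=ray(n,u,v); return o+d*(z-o[2])/d[2]
def cloud(n,d):
    c=optics.calibration(n);K=np.array(c['mtx']);E=np.array(c['extrinsics'])
    v,u=np.mgrid[:d.shape[0],:d.shape[1]]
    x=(u-K[0,2])/K[0,0]*d;y=(v-K[1,2])/K[1,1]*d
    P=np.stack([x,-y,-d],-1)@E[:3,:3].T+E[:3,3]
    P[d<=0]=np.nan; return P
E
python3 - <<'E'
from h import *
for n in('top','side'):
    snap(n,'pics/%s0.png'%n); c=optics.calibration(n); print(n,c)
print(sense(),r.nose_length)
E
```

```text
top {'mtx': array([[403.02661102,   0.        , 280.87853446],
       [  0.        , 403.02661102, 209.53980109],
       [  0.        ,   0.        ,   1.        ]]), 'extrinsics': array([[-1.03801321e-02,  9.83565594e-01, -1.80252532e-01,
         3.43099497e+02],
       [-9.99490944e-01, -4.76700752e-03,  3.15456510e-02,
         3.33953413e+01],
       [ 3.01679518e-02,  1.80488221e-01,  9.83114386e-01,
         1.04887236e+03],
       [ 0.00000000e+00,  0.00000000e+00,  0.00000000e+00,
         1.00000000e+00]])}
side {'mtx': array([[452.29922169,   0.        , 274.04684145],
       [  0.        , 452.29922169, 209.894686  ],
       [  0.        ,   0.        ,   1.        ]]), 'extrinsics': array([[ 9.15465892e-01,  2.62339137e-01, -3.05123544e-01,
         1.97057308e+02],
       [-4.02358986e-01,  6.07003114e-01, -6.85313407e-01,
        -7.42436529e+02],
       [ 5.42641322e-03,  7.50150250e-01,  6.61245156e-01,
         8.17799261e+02],
       [ 0.00000000e+00,  0.00000000e+00,  0.00000000e+00,
         1.00000000e+00]])}
{'time': 0.1, 'joint_pos': array([ 6.70718910e+01,  7.51015091e+00,  8.53244752e+01,  1.03106568e-03,
        8.72619620e+01, -4.89203419e+00]), 'qd': array([ 0.01556285, -0.04465495, -0.11775716, -0.08178787,  0.02859736,
       -0.01809277]), 'joint_efforts': array([ 1.35439976e-03, -5.70945168e+01, -5.01943231e+01, -5.94953326e-05,
        7.99393456e-03, -4.03730860e-05]), 'tool_pos': array([185.5489177 , 570.09613139, 252.34211617]), 'tcp_rot': array([ -95.50288802,   89.90340639, -113.53901294]), 'ft_force': array([ 0.11580176, -0.47039473,  0.58307027]), 'wrist_torque': array([-0.0335025 ,  0.01425169, -0.0345543 ]), 'finger_gap': 85.3710395513354} 22.0
```

View pics/top0.png

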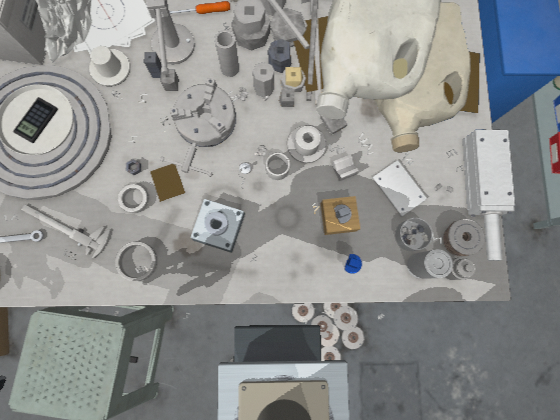

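View pics/side0.png

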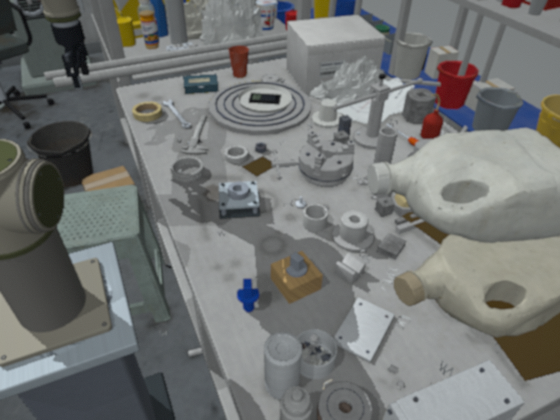

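The top view shows the wooden block with the steel shaft at about (341,213), the metal stand with its hub at (217,223), and the blue look-alike at (353,264). The side view shows the shaft at (297,265), the stand at (238,195), and the blue one at (248,293). The steel piece in the wooden block fits the description. I'll confirm it in one enlarged crop and measure.

```bash
python3 - <<'E'
from h import *
t,dt=load('top');s,ds=load('side')
def cr(p,u0,v0,w,h): return cv2.resize(p[v0:v0+h,u0:u0+w],(400,300),interpolation=cv2.INTER_CUBIC)
im=np.vstack([np.hstack([cr(t,312,186,60,45),cr(t,185,197,64,48)]),np.hstack([cr(s,263,240,72,54),cr(s,202,165,80,60)])])
cv2.imwrite('pics/crop.png',im[:,:,::-1])
for n,d,boxes in(('top',dt,[(312,186,60,55),(185,190,64,70)]),('side',ds,[(263,240,72,64),(202,165,80,60)])):
    P=cloud(n,d)
    for (u,v,w,h) in boxes:
        Q=P[v:v+h,u:u+w].reshape(-1,3);Q=Q[~np.isnan(Q[:,0])]
        z=Q[:,2]; hi,ed=np.histogram(z,bins=np.arange(-6,105,4)); print(n,list(zip(ed[:-1].astype(int),hi)))
        for a,b in((46,54),(36,44),(56,64),(84,100)):
            m=(z>a)&(z<b)
            if m.sum()>5: print(a,b,m.sum(),Q[m].mean(0).round(1),Q[m].min(0).round(1),Q[m].max(0).round(1))
E
```

```text
top [(np.int64(-6), np.int64(55)), (np.int64(-2), np.int64(1019)), (np.int64(2), np.int64(897)), (np.int64(6), np.int64(53)), (np.int64(10), np.int64(21)), (np.int64(14), np.int64(16)), (np.int64(18), np.int64(19)), (np.int64(22), np.int64(11)), (np.int64(26), np.int64(14)), (np.int64(30), np.int64(17)), (np.int64(34), np.int64(9)), (np.int64(38), np.int64(16)), (np.int64(42), np.int64(10)), (np.int64(46), np.int64(131)), (np.int64(50), np.int64(645)), (np.int64(54), np.int64(139)), (np.int64(58), np.int64(93)), (np.int64(62), np.int64(16)), (np.int64(66), np.int64(7)), (np.int64(70), np.int64(3)), (np.int64(74), np.int64(2)), (np.int64(78), np.int64(5)), (np.int64(82), np.int64(5)), (np.int64(86), np.int64(3)), (np.int64(90), np.int64(50)), (np.int64(94), np.int64(27)), (np.int64(98), np.int64(0))]
46 54 776 [ 512.3 -147.6   51.4] [ 468.1 -194.8   46. ] [ 560.9 -102.9   54. ]
36 44 23 [ 493.9 -124.6   39.5] [ 469.8 -179.4   36.4] [ 536.5 -104.2   43.3]
56 64 135 [ 513.  -151.2   59.7] [ 477.7 -190.    56. ] [ 546.4 -115.9   63.5]
84 100 83 [ 513.4 -148.3   92.9] [ 502.2 -162.8   84.
[... 2501 characters left out ...]
, np.int64(50)), (np.int64(38), np.int64(397)), (np.int64(42), np.int64(265)), (np.int64(46), np.int64(74)), (np.int64(50), np.int64(35)), (np.int64(54), np.int64(41)), (np.int64(58), np.int64(139)), (np.int64(62), np.int64(58)), (np.int64(66), np.int64(1)), (np.int64(70), np.int64(0)), (np.int64(74), np.int64(0)), (np.int64(78), np.int64(0)), (np.int64(82), np.int64(0)), (np.int64(86), np.int64(0)), (np.int64(90), np.int64(0)), (np.int64(94), np.int64(0)), (np.int64(98), np.int64(0))]
46 54 109 [533.5 165.8  49.1] [439.4 104.5  46. ] [641.9 236.3  53.8]
36 44 639 [495.  152.6  41. ] [430.5  96.1  36.1] [653.6 247.8  44. ]
56 64 209 [493.8 160.6  60.7] [465.2 132.7  56.2] [524.4 191.5  63.8]
```

View pics/crop.png

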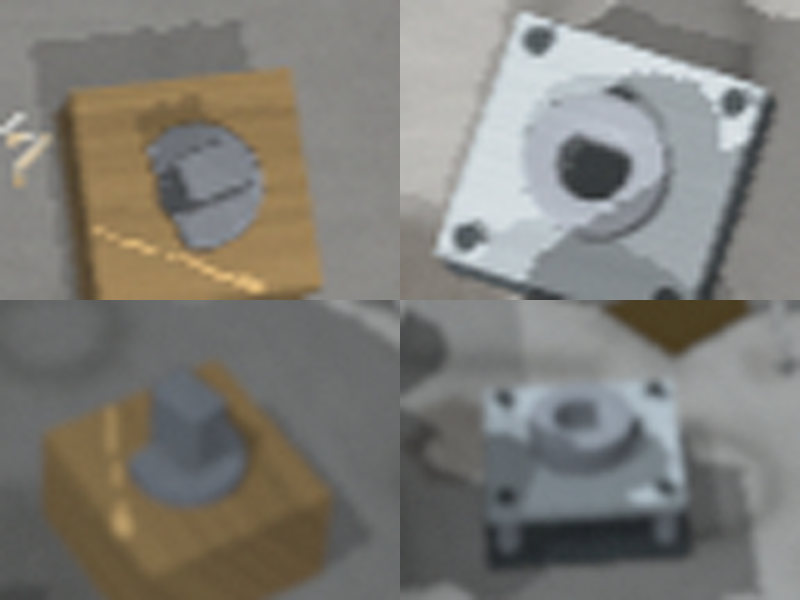

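The crops confirm the steel shaft in the block, with its collar flat to the image left (world about +y, yaw about 110°). The hub has a dark set screw at the upper right, so the stand yaw is about -20°. Next I'll refine these and work out the joint constraints.

```bash
python3 - <<'E'
from h import *
from scipy.spatial.transform import Rotation as R
for n,bb,bh in(('top',(312,186,60,55),(185,190,64,70)),('side',(263,240,72,64),(202,165,80,60))):
    p,d=load(n);P=cloud(n,d)
    def sel(b,z0,z1,ctr,rad):
        u,v,w,h=b;Q=P[v:v+h,u:u+w].reshape(-1,3);m=(Q[:,2]>z0)&(Q[:,2]<z1)&(np.hypot(*(Q[:,:2]-ctr).T)<rad);return Q[m]
    def rect(Q):
        c,s,a=cv2.minAreaRect(Q[:,:2].astype(np.float32));return np.round(c,1),np.round(s,1),round(a,1),len(Q)
    print(n,'tang',rect(sel(bb,88,100,(514,-150),30)))
    print('block',rect(sel(bb,46,56,(514,-150),70)))
    print('plate',rect(sel(bh,37,66,(494,163),80)))
    Q=sel(bh,56,68,(494,163),40);print('hub',cv2.minEnclosingCircle(Q[:,:2].astype(np.float32)))
    Q=sel(bb,56,64,(514,-150),26); c=Q[:,:2]-Q[:,:2].mean(0)
    # collar: support distance from tang centre vs heading
    g=P[:0]
    ctr=np.array(cv2.minAreaRect(sel(bb,88,100,(514,-150),30)[:,:2].astype(np.float32))[0])
    print('collar support',[(a,round(float(np.max((Q[:,:2]-ctr)@[np.cos(np.radians(a)),np.sin(np.radians(a))])),1)) for a in range(0,360,15)])
    # bore flat: dark in hub
    # dark mask inside hub
    g=cv2.cvtColor(p,cv2.COLOR_RGB2GRAY);pt=[]
    u,v,w,h=bh
    for vv in range(v,v+h):
        for uu in range(u,u+w):
            X=on(n,uu,vv,60)
            if np.hypot(*(X[:2]-[494,163]))<19 and g[vv,uu]<100: pt.append(X[:2])
    pt=np.array(pt);
    if len(pt)>5:
        print('bore',len(pt),[(a,round(float(np.percentile((pt-[494,163])@[np.cos(np.radians(a)),np.sin(np.radians(a))],98)),1)) for a in range(0,360,15)])
s=sense();M=R.from_euler('xyz',s['tcp_rot'],degrees=True).as_matrix();print(M.round(3))
E
```

```text
top tang (array([ 514.1, -148.8]), array([17.9, 26.2]), 21.1, 79)
block (array([ 514.6, -149. ]), array([85.7, 85.9]), 6.3, 887)
plate (array([492. , 163.8]), array([104.5, 104.2]), 72.1, 1628)
hub ((493.2270812988281, 162.8166961669922), 30.129600524902344)
collar support [(0, 24.2), (15, 23.5), (30, 23.4), (45, 23.5), (60, 22.8), (75, 20.5), (90, 17.7), (105, 13.7), (120, 15.6), (135, 19.2), (150, 21.5), (165, 22.4), (180, 22.3), (195, 23.8), (210, 23.7), (225, 22.4), (240, 23.1), (255, 23.2), (270, 22.8), (285, 23.5), (300, 24.2), (315, 23.2), (330, 23.7), (345, 24.0)]Traceback (most recent call last):
  File "<stdin>", line 24, in <module>
  File "h.py", line 15, in on
    o,d=ray(n,u,v); return o+d*(z-o[2])/d[2]
        ~~~^^^^^^^
  File "h.py", line 10, in ray
    c=optics.calibration(n);K=np.array(c['mtx']);E=np.array(c['extrinsics'])
ValueError: time passes only in moves, steps and waits
```

```bash
python3 - <<'E'
s=open('h.py').read().replace("def ray","import functools\nCAL={n:optics.calibration(n) for n in('top','side')}\ndef ray",1).replace("c=optics.calibration(n)","c=CAL[n]")
open('h.py','w').write(s)
E
python3 - <<'E'
from h import *
from scipy.spatial.transform import Rotation as R
for n,bb,bh in(('top',(312,186,60,55),(185,190,64,70)),('side',(263,240,72,64),(202,165,80,60))):
    p,d=load(n);P=cloud(n,d)
    def sel(b,z0,z1,ctr,rad):
        u,v,w,h=b;Q=P[v:v+h,u:u+w].reshape(-1,3);m=(Q[:,2]>z0)&(Q[:,2]<z1)&(np.hypot(*(Q[:,:2]-ctr).T)<rad);return Q[m]
    def rect(Q):
        c,s,a=cv2.minAreaRect(Q[:,:2].astype(np.float32));return np.round(c,1),np.round(s,1),round(a,1),len(Q)
    print(n,'tang',rect(sel(bb,88,100,(514,-150),30)),'plate',rect(sel(bh,37,66,(494,163),80)))
    Q=sel(bh,56,68,(494,163),40);print('hub',cv2.minEnclosingCircle(Q[:,:2].astype(np.float32)))
    g=cv2.cvtColor(p,cv2.COLOR_RGB2GRAY);u,v,w,h=bh
    pt=np.array([on(n,uu,vv,60)[:2] for vv in range(v,v+h) for uu in range(u,u+w) if g[vv,uu]<100])
    pt=pt[np.hypot(*(pt-[493.5,163]).T)<19]
    if len(pt)>5: print('bore',len(pt),[(a,round(float(((pt-[493.5,163])@[np.cos(np.radians(a)),np.sin(np.radians(a))]).max()),1)) for a in range(-90,270,12)])
s=sense();M=R.from_euler('xyz',s['tcp_rot'],degrees=True).as_matrix();print(M.round(3),s['time'])
E
```

```text
top tang (array([ 514.1, -148.8]), array([17.9, 26.2]), 21.1, 79) plate (array([492. , 163.8]), array([104.5, 104.2]), 72.1, 1628)
hub ((493.2270812988281, 162.8166961669922), 30.129600524902344)
bore 84 [(-90, 13.1), (-78, 12.8), (-66, 12.0), (-54, 10.7), (-42, 9.0), (-30, 6.8), (-18, 6.2), (-6, 7.4), (6, 8.6), (18, 9.7), (30, 10.6), (42, 11.9), (54, 12.7), (66, 12.9), (78, 12.6), (90, 11.7), (102, 13.1), (114, 14.2), (126, 14.8), (138, 14.8), (150, 14.8), (162, 15.0), (174, 14.8), (186, 15.1), (198, 15.7), (210, 15.6), (222, 14.8), (234, 14.3), (246, 13.9), (258, 13.8)]
side tang (array([ 516.5, -150.3]), array([19.3, 27.9]), 17.6, 89) plate (array([494.9, 162.5]), array([109.8, 102.2]), 72.1, 975)
hub ((494.86895751953125, 163.48487854003906), 31.40618133544922)
bore 26 [(-90, 5.4), (-78, 4.2), (-66, 3.7), (-54, 3.0), (-42, 3.1), (-30, 3.2), (-18, 3.5), (-6, 5.0), (6, 6.4), (18, 7.5), (30, 8.2), (42, 8.6), (54, 8.6), (66, 8.3), (78, 10.2), (90, 11.8), (102, 12.9), (114, 13.5), (126, 13.5), (138, 13.7), (150, 13.6), (162, 12.9), (174, 12.4), (186, 11.5), (198, 11.2), (210, 11.4), (222, 11.0), (234, 10.2), (246, 9.0), (258, 7.3)]
[[-0.001  0.31   0.951]
 [-0.002  0.951 -0.31 ]
 [-1.    -0.002 -0.   ]] 0.1
```

Both views agree: shaft at about (515,-149.5), yaw 110°; hub at about (494,163), yaw -18°. The tang top (18×26), hub and plate sizes all match. To turn 128° I'll grasp with jaw heading 20° (j6 about -36) and place at heading -108° (j6 about 126), both within range.

Request:
{"name": "carry_out", "arguments": {
  "commands": [0, -0.582, 0.536, 52, 0, 0, -1, 0, -0.582, 0.536, 52, 0, 0, -1, 0, -0.582, 0.536, 52, 0, 0, -1, 0, -0.582, 0.536, 52, 0, 0, -1, 0, -0.582, 0.536, 52, 0, 0, -1, 0, -0.582, 0.536, 52, 0, 0, -1, 0, -0.582, 0.536, 52, 0, 0, -1, 0, -0.582, 0.536, 52, 0, 0, -1, 0, -0.582, 0.536, 52, 0, 0, -1, 0, -0.582, 0.536, 52, 0, 0, -1, 0, -0.582, 0.536, 52, 0, 0, -1, 0, -0.582, 0.536, 52, 0, 0, -1]
}}

```text
time: 1.6
tool_pos: [498.1, -113.6, 253.0]
tcp_rot: [-48.4, 89.9, -118.4]
ft_force: [0.1, 1.3, 0.7]
finger_gap: 85.5
```

Request:
{"name": "carry_out", "arguments": {
  "commands": [0, 0.0036, 0.0395, 0, 0, 0, -1, 0, 0.0036, 0.0395, 0, 0, 0, -1, 0.05, 0.0036, 0.0395, 0, 0, 0, -1, 0.1, 0.0036, 0.0395, 0, 0, 0, -1, 0.13, 0.0036, 0.0395, 0, 0, 0, -1, 0.15, 0.0036, 0.0395, 0, 0, 0, -1, 0.169, 0.0036, 0.0395, 0, 0, 0, -1, 0.169, 0.0036, 0.0395, 0, 0, 0, -1]
}}

```text
time: 2.6
tool_pos: [513.5, -148.7, 82.4]
tcp_rot: [-110.6, 89.8, 179.4]
ft_force: [-0.5, 0.1, -0.2]
finger_gap: 85.5
```

```bash
python3 - <<'E'
from h import *
t,dt=snap('top');s,ds=snap('side')
def cr(p,u0,v0,w,h): return cv2.resize(p[v0:v0+h,u0:u0+w],(400,300),interpolation=cv2.INTER_CUBIC)
im=np.hstack([cr(t,290,160,100,75),cr(s,240,210,112,84)])
cv2.imwrite('pics/grasp.png',im[:,:,::-1]); S=sense();print({k:np.round(S[k],2) for k in('tool_pos','tcp_rot','ft_force','joint_pos')})
E
```

```text
{'tool_pos': array([ 515.14, -149.56,   84.6 ]), 'tcp_rot': array([-27.98,  89.92, -98.03]), 'ft_force': array([0.61, 0.74, 0.22]), 'joint_pos': array([-2.1610e+01,  6.2600e+00,  1.0495e+02, -9.0000e-02,  6.8780e+01,
       -4.1540e+01])}
```

View pics/grasp.png

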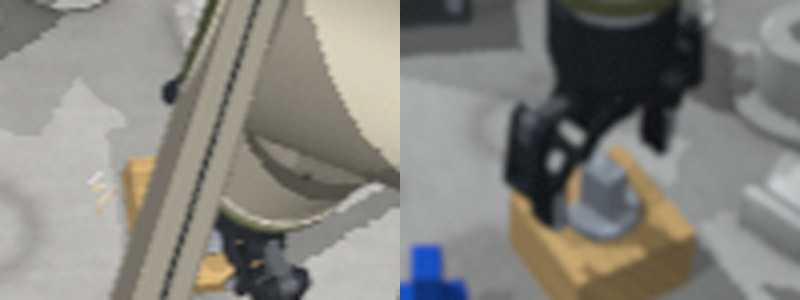

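The side view shows the tang standing between the open fingers. Closing.

Request:
{"name": "carry_out", "arguments": {
  "commands": [0, 0, 0, 0, 0, 0, 0.2, 0, 0, 0, 0, 0, 0, 0.6, 0, 0, 0, 0, 0, 0, 1, 0, 0, 0, 0, 0, 0, 1, 0, 0, 0, 0, 0, 0, 1, 0, 0, 0, 0, 0, 0, 1, 0, 0, 0, 0, 0, 0, 1],
  "grip_force": 70
}}

```text
time: 3.58
tool_pos: [515.4, -149.7, 85.0]
tcp_rot: [-8.4, 89.9, -78.5]
ft_force: [-1.4, 0.3, 5.6]
finger_gap: 16.8
```

Request:
{"name": "carry_out", "arguments": {
  "commands": [-0.015, 0, 0, 0, 0, 0, 1, -0.03, 0, 0, 0, 0, 0, 1, -0.05, 0, 0, 0, 0, 0, 1, -0.07, 0, 0, 0, 0, 0, 1, -0.09, 0, 0, 0, 0, 0, 1, -0.105, 0, 0, 0, 0, 0, 1, -0.105, 0, 0, 0, 0, 0, 1, -0.105, 0, 0, 0, 0, 0, 1]
}}

```text
time: 4.58
tool_pos: [515.0, -149.3, 189.3]
tcp_rot: [-44.7, 89.9, -114.8]
ft_force: [0.2, 0.3, -3.3]
finger_gap: 17.1
```

Request:
{"name": "carry_out", "arguments": {
  "commands": [0, 0.0086, -0.03, 10.5, 0, 0, 1, 0, 0.0173, -0.06, 21, 0, 0, 1, 0, 0.026, -0.09, 31.5, 0, 0, 1, 0, 0.0346, -0.12, 42, 0, 0, 1, 0, 0.0432, -0.15, 52.5, 0, 0, 1, 0, 0.052, -0.18, 63, 0, 0, 1, 0, 0.0605, -0.21, 73.5, 0, 0, 1, 0, 0.069, -0.24, 84, 0, 0, 1, 0, 0.0778, -0.27, 94.5, 0, 0, 1, 0, 0.0864, -0.3007, 105, 0, 0, 1, 0, 0.0864, -0.3007, 115.5, 0, 0, 1, 0, 0.0864, -0.3007, 126, 0, 0, 1]
}}

```text
time: 6.08
tool_pos: [492.6, 163.2, 187.5]
tcp_rot: [48.2, 89.8, -148.1]
ft_force: [-0.3, -0.2, -2.2]
finger_gap: 17.2
```

Request:
{"name": "carry_out", "arguments": {
  "commands": [0, 0, 0, 0, 0, 0, 1, 0, 0, 0, 0, 0, 0, 1]
}}

```text
time: 6.32
tool_pos: [492.1, 163.0, 186.5]
tcp_rot: [41.3, 89.7, -154.8]
ft_force: [-1.3, -0.2, -2.9]
finger_gap: 17.0
```

```bash
python3 - <<'E'
from h import *
t,dt=snap('top');s,ds=snap('side')
def cr(p,u0,v0,w,h): return cv2.resize(p[v0:v0+h,u0:u0+w],(400,300),interpolation=cv2.INTER_CUBIC)
im=np.hstack([cr(t,165,165,120,90),cr(s,180,110,120,90)])
cv2.imwrite('pics/hover.png',im[:,:,::-1]); S=sense();print({k:np.round(S[k],2) for k in('time','tool_pos','tcp_rot','ft_force','joint_pos','finger_gap')})
E
```

```text
{'time': np.float64(6.42), 'tool_pos': array([492.41, 163.04, 187.03]), 'tcp_rot': array([  44.73,   89.76, -151.45]), 'ft_force': array([ 1.4 ,  0.11, -3.3 ]), 'joint_pos': array([ 1.2700e+01, -2.5800e+00,  1.0261e+02, -7.0000e-02,  8.0210e+01,
        1.1889e+02]), 'finger_gap': np.float64(17.02)}
```

View pics/hover.png

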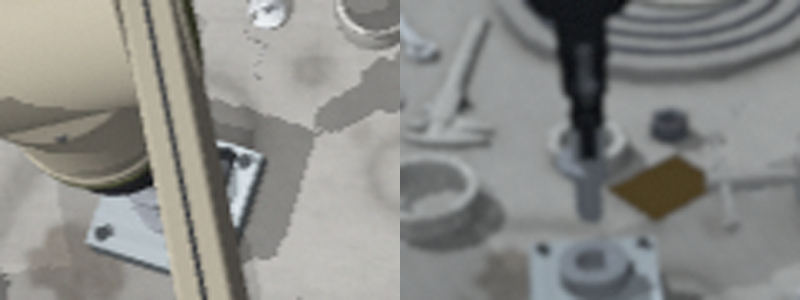

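The side view shows the shaft hanging over the hub, collar at about crop (572,165) and shank down to (590,215), with the hub below. Next I'll measure the shank axis against the hub in this same view.

```bash
cat > m.py <<'E'
from h import *
p,d=load('side');P=cloud('side',d)
yaw=np.radians(-18);ex=np.array([np.cos(yaw),np.sin(yaw)]);ey=np.array([-ex[1],ex[0]])
H=np.array([494.,163.])
X=(P[...,:2]-H)@ex;Y=(P[...,:2]-H)@ey;Z=P[...,2]
near=np.hypot(X,Y)<40
for z0 in range(52,200,4):
    m=near&(Z>=z0)&(Z<z0+4)
    if m.sum()>2: print(z0,m.sum(),'x',*np.round([X[m].min(),X[m].max(),X[m].mean()],1),'y',*np.round([Y[m].min(),Y[m].max(),np.percentile(Y[m],10)],1))
E
python3 m.py; python3 - <<'E'
from h import *
p,d=load('side')
# crop ~ (180..300,110..200) -> gray around shank rows and hub rows
g=cv2.cvtColor(p,cv2.COLOR_RGB2GRAY)
for v in range(150,182): print(v,g[v,222:252].tolist() if v<178 else '')
print('hub')
for v in range(178,206,2): print(v,g[v,214:262].tolist())
E
```

```text
52 37 x -27.3 31.9 3.1 y -29.8 18.2 -26.7
56 63 x -27.1 32.0 0.3 y -29.7 30.5 -26.4
60 142 x -26.8 27.0 0.8 y -30.1 26.7 -22.2
64 12 x -26.4 27.1 2.3 y -26.7 16.1 -25.1
108 7 x -5.8 7.1 0.8 y -12.2 -9.2 -12.0
112 10 x -10.6 7.2 -1.7 y -13.2 -7.1 -12.0
116 6 x -10.5 7.4 -2.8 y -12.1 -3.4 -12.1
120 10 x -10.3 7.5 -0.9 y -14.4 -4.3 -14.4
124 12 x -9.9 7.8 -1.2 y -15.1 -4.6 -12.9
128 8 x -7.3 8.1 1.6 y -14.0 -9.3 -13.6
132 12 x -9.7 5.5 -2.9 y -15.5 -6.3 -14.9
136 11 x -9.4 8.5 2.1 y -12.9 -7.1 -12.9
140 7 x -9.2 0.9 -3.5 y -11.9 -9.5 -11.9
144 4 x -1.6 8.7 4.1 y -15.3 -9.1 -14.9
152 8 x -18.7 13.7 -1.4 y -24.3 -10.8 -24.0
156 28 x -21.1 13.8 -5.0 y -26.3 13.3 -24.0
160 62 x -20.8 14.3 -5.5 y -25.2 14.3 -21.7
164 10 x -10.5 14.4 0.7 y -14.6 -7.2 -14.0
168 6 x -10.2 9.7 -0.4 y -17.5 -7.6 -16.9
172 11 x -10.0 12.6 2.7 y -21.2 -6.0 -19.9
176 14 x -11.8 12.6 -0.2 y -24.2 5.7 -22.2
180 13 x -9.6 13.0 2.2 y -24.0 -5.2 -22.8
184 16 x -11.6 13.2 2.3 y -22.9 -1.8 -22.7
188 12 x -11.4 10.5 -1.2 y -24.2 -5.6 -21.9
192 16 x -11.2 13.2 -0.2 y -24.9 -7.2 -23.0
196 7 x -1.7 10.7 5.3 y -23.7 -16.4 -23.1
[... 6651 characters left out ...]
3, 118, 123, 139, 154, 160, 161, 159, 158, 157, 157, 160, 161, 161, 161, 157, 152, 144, 135, 124, 107, 97, 95, 93, 95, 97, 99, 100, 100, 100, 103, 108, 113, 120, 125, 127, 124, 118, 117, 133, 161, 171, 146, 103, 82, 83]
202 [126, 127, 127, 127, 130, 140, 150, 144, 131, 127, 138, 150, 158, 160, 160, 161, 162, 160, 162, 162, 163, 159, 150, 139, 127, 118, 114, 117, 115, 113, 116, 118, 123, 131, 139, 144, 153, 157, 145, 114, 84, 78, 102, 127, 125, 100, 84, 83]
204 [132, 132, 132, 129, 131, 138, 137, 116, 83, 66, 84, 115, 143, 156, 161, 163, 163, 162, 161, 163, 162, 162, 162, 164, 164, 168, 172, 176, 172, 165, 161, 159, 161, 170, 177, 180, 181, 181, 174, 161, 142, 126, 121, 129, 126, 107, 88, 84]
```

```bash
python3 - <<'E'
from h import *
yaw=np.radians(-18);ex=np.array([np.cos(yaw),np.sin(yaw)]);ey=np.array([-ex[1],ex[0]]);H=np.array([494.,163.])
for v,a,b in((186,232.3,241.0),(188,231.9,241.0),(190,233.,241.)):
    for u in(a,b):
        q=on('side',u,v,60)[:2]-H;print('bore',v,u,(q@ex).round(1),(q@ey).round(1))
def proj(n,X):
    E=CAL[n]['extrinsics'];K=CAL[n]['mtx'];q=E[:3,:3].T@(np.array(X)-E[:3,3]);q=K@[q[0],-q[1],-q[2]];return (q[:2]/q[2]).round(2)
for z in(115,125,135):
    L=H+ex*-13;Rr=H+ex*8-ey*10.2
    print(z,proj('side',[*L,z]),proj('side',[*Rr,z]))
# bore model with centre H
for y in(-6,-3,0,3,6):
    x=-np.sqrt(14.5**2-y*y);print('bm',y,proj('side',[*(H+ex*x+ey*y),60]),proj('side',[*(H+ex*9.5+ey*y),60]))
for nme,x,y in(('L',-29,0),('R',29,0),('near',0,-29),('far',0,29)): print(nme,proj('side',[*(H+ex*x+ey*y),60]))
print('foot', proj('side',[*(H-ey*10.5),104]),proj('side',[*(H-ey*10.5),108]))
E
```

```text
bore 186 232.3 -15.0 9.5
bore 186 241.0 8.3 7.3
bore 188 231.9 -16.3 0.9
bore 188 241.0 7.9 -1.3
bore 190 233.0 -13.7 -7.9
bore 190 241.0 7.6 -9.9
115 [232.   171.59] [240.26 173.49]
125 [231.78 168.47] [240.09 170.36]
135 [231.56 165.31] [239.92 167.2 ]
bm -6 [233.15 189.55] [241.66 189.06]
bm -3 [232.74 188.87] [241.61 188.36]
bm 0 [232.59 188.18] [241.56 187.66]
bm 3 [232.67 187.48] [241.51 186.97]
bm 6 [233.   186.76] [241.45 186.27]
L [227.16 188.5 ]
R [248.82 187.24]
near [238.45 194.72]
far [237.58 181.25]
foot [237.37 177.13] [237.3 175.9]
```

Relative to the hub in the same view, the shaft is about 1.5 mm too far toward +X and 1.8° short in yaw. I'll correct both and lower it just past the taper.

Request:
{"name": "carry_out", "arguments": {
  "commands": [0, 0, 0.0013, 1.8, 0, 0, 1, 0.015, 0, 0.0013, 1.8, 0, 0, 1, 0.03, 0, 0.0013, 1.8, 0, 0, 1, 0.04, 0, 0.0013, 1.8, 0, 0, 1, 0.044, 0, 0.0013, 1.8, 0, 0, 1, 0.048, 0, 0.0013, 1.8, 0, 0, 1, 0.052, 0, 0.0013, 1.8, 0, 0, 1, 0.055, 0, 0.0013, 1.8, 0, 0, 1, 0.055, 0, 0.0013, 1.8, 0, 0, 1]
}}

```text
time: 7.55
tool_pos: [490.9, 163.3, 131.9]
tcp_rot: [45.9, 89.7, -152.1]
ft_force: [-0.1, 0.2, -2.9]
finger_gap: 16.8
```

```bash
python3 - <<'E'
from h import *
s,ds=snap('side')
cv2.imwrite('pics/in1.png',cv2.resize(s[130:214,182:294],(800,600),interpolation=cv2.INTER_CUBIC)[:,:,::-1]); S=sense();print({k:np.round(S[k],2) for k in('time','tool_pos','tcp_rot','ft_force','wrist_torque','finger_gap')})
E
```

```text
{'time': np.float64(7.6), 'tool_pos': array([490.97, 163.3 , 132.06]), 'tcp_rot': array([  46.4 ,   89.76, -151.57]), 'ft_force': array([-0.1 , -0.43, -3.29]), 'wrist_torque': array([-0.02, -0.01,  0.  ]), 'finger_gap': np.float64(16.81)}
```

View pics/in1.png

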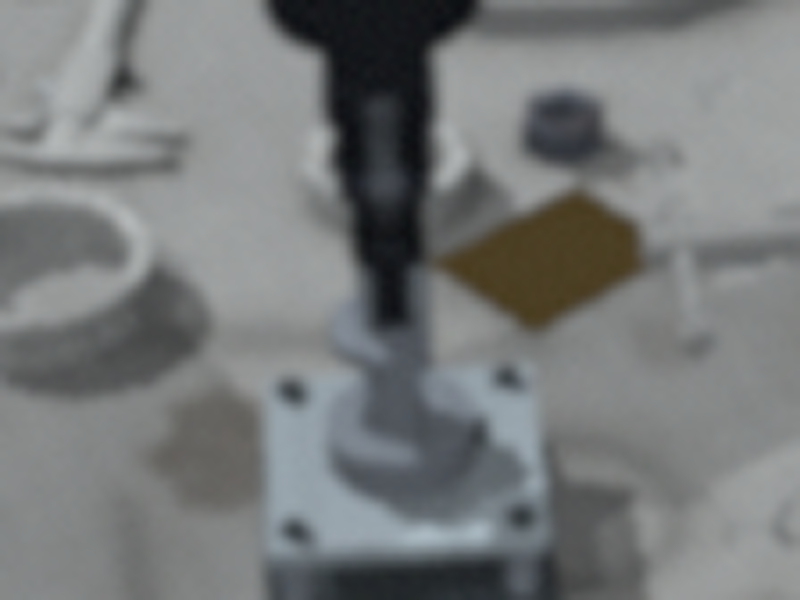

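The shank has entered the bore with no contact force: foot at about z 51, wrist reads only the weight. Continuing down to the collar.

Request:
{"name": "carry_out", "arguments": {
  "commands": [0.006, 0, 0, 0, 0, 0, 1, 0.012, 0, 0, 0, 0, 0, 1, 0.018, 0, 0, 0, 0, 0, 1, 0.023, 0, 0, 0, 0, 0, 1, 0.027, 0, 0, 0, 0, 0, 1, 0.03, 0, 0, 0, 0, 0, 1, 0.033, 0, 0, 0, 0, 0, 1, 0.033, 0, 0, 0, 0, 0, 1]
}}

```text
time: 8.6
tool_pos: [490.7, 163.2, 98.8]
tcp_rot: [45.3, 89.7, -152.7]
ft_force: [-0.5, 1.1, -3.3]
finger_gap: 16.9
```

Request:
{"name": "carry_out", "arguments": {
  "commands": [0.0015, 0, 0, 0, 0, 0, 1, 0.0025, 0, 0, 0, 0, 0, 1, 0.0035, 0, 0, 0, 0, 0, 1, 0.0042, 0, 0, 0, 0, 0, 1, 0.0042, 0, 0, 0, 0, 0, 1]
}}

```text
time: 9.22
tool_pos: [490.8, 163.2, 95.0]
tcp_rot: [46.0, 89.7, -152.0]
ft_force: [-3.0, -0.5, 3.2]
finger_gap: 16.8
```

The force jumped from -3.3 to +3.2 N at TCP z 95.0, exactly the expected seated height. Releasing and retreating straight up.

Request:
{"name": "carry_out", "arguments": {
  "commands": [0, 0, 0, 0, 0, 0, 1, 0, 0, 0, 0, 0, 0, 0.5, 0, 0, 0, 0, 0, 0, 0, 0, 0, 0, 0, 0, 0, -0.5, 0, 0, 0, 0, 0, 0, -0.5, 0, 0, 0, 0, 0, 0, -0.5, -0.02, 0, 0, 0, 0, 0, -0.5, -0.05, 0, 0, 0, 0, 0, -0.5, -0.1, 0, 0, 0, 0, 0, -0.5, -0.15, 0, 0, 0, 0, 0, -0.5, -0.15, 0, 0, 0, 0, 0, -0.5]
}}

```text
time: 10.6
tool_pos: [494.0, 164.1, 250.6]
tcp_rot: [-162.5, 89.7, -0.5]
ft_force: [0.1, -0.4, 0.1]
finger_gap: 64.1
```

Request:
{"name": "carry_out", "arguments": {
  "commands": [0, 0, -0.06, 0, 0, 0, -0.5, 0, 0, -0.12, 0, 0, 0, -0.5, 0, 0.04, -0.15, 0, 0, 0, -0.5, 0, 0.08, -0.15, 0, 0, 0, -0.5, 0, 0.1, -0.15, 0, 0, 0, -0.5, 0, 0.1, -0.15, 0, 0, 0, -0.5]
}}

```text
time: 11.35
tool_pos: [605.3, 21.9, 250.7]
tcp_rot: [-159.9, 89.7, 2.1]
ft_force: [0.7, 0.0, 1.3]
finger_gap: 63.9
```

```bash
python3 - <<'E'
from h import *
t,dt=snap('top');s,ds=snap('side')
def cr(p,u0,v0,w,h): return cv2.resize(p[v0:v0+h,u0:u0+w],(400,300),interpolation=cv2.INTER_CUBIC)
cv2.imwrite('pics/end.png',np.hstack([cr(t,185,190,64,48),cr(s,198,150,80,60)])[:,:,::-1])
S=sense();print({k:np.round(S[k],2) for k in('time','tool_pos','ft_force','finger_gap')})
for n,d in(('top',dt),('side',ds)):
    P=cloud(n,d);r_=np.hypot(P[...,0]-494,P[...,1]-163)
    m=(r_<30)&(P[...,2]>95)&(P[...,2]<112);Q=P[m]
    if m.sum()>9: print(n,m.sum(),'tangtop z',np.median(Q[:,2]),cv2.minAreaRect(Q[:,:2].astype(np.float32)))
    m=(r_<23)&(r_>16)&(P[...,2]>62)&(P[...,2]<76);print('collar z',m.sum(),np.median(P[m][:,2]) if m.any() else None)
    C=P[m][:,:2]-[494,163]
    if len(C)>20: print([(a,round(float((C@[np.cos(np.radians(a)),np.sin(np.radians(a))]).max()),1)) for a in range(-60,30,14)])
E
```

```text
{'time': np.float64(11.45), 'tool_pos': array([605.76,  23.53, 251.16]), 'ft_force': array([0.04, 0.23, 0.65]), 'finger_gap': np.float64(63.83)}
collar z 4 69.63867998458835
side 63 tangtop z 102.64801011922009 ((493.8559265136719, 160.69448852539062), (21.96167755126953, 23.729454040527344), 68.82202911376953)
collar z 52 68.52872726775377
[(-60, 22.1), (-46, 21.5), (-32, 22.0), (-18, 21.6), (-4, 21.6), (10, 21.5), (24, 21.5)]
```

View pics/end.png

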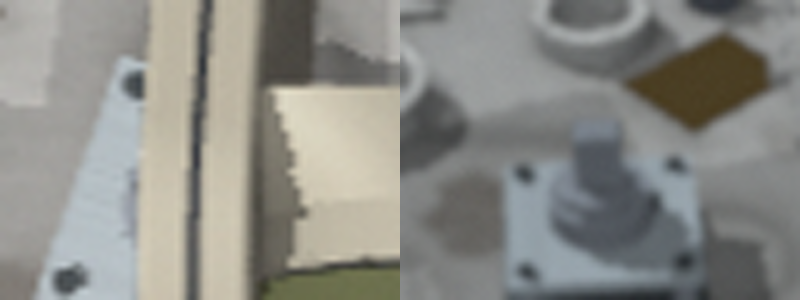

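The side view shows the shaft upright in the hub with its collar on the face (crop about (590,205)). Collar top measures 68.5 mm (68 expected) and tang top 102.6 mm (102 expected). The gripper is clear.

```bash
python3 -c "
from bench import order,sense
print(order.hand_in())"
```

```text
the job is handed in; nothing more can be done
None
```

I lifted the shaft from the rest block, turned it about 128° to match the hub's flat, threaded it through the bore and released it. I then retreated and handed in at about 11.5 s; no verdict was reported.

**Insertion:** the shank entered without contact force. With the shaft still gripped, the wrist's vertical force went from -3.3 to +3.2 N at the expected seated height (TCP z 95 mm).

**After release (side view):**
- **Seating:** the collar top is at 68.5 mm (68 expected) and the tang top at 102.6 mm (102 expected), and the shaft stands upright.
- **Gripper:** it is clear, with wrist force near zero.

**What the checks left open:**
- **Top view:** the arm hid the hub in the last picture, so only the side view confirms the final position.
- **Flat:** I did not measure its final direction. The collar-outline check there did not resolve it, so it rests on the tool's yaw of about -18° and the D-bore accepting the shank.
- **Earlier position readings:** the two cameras disagreed with each other, and with the arm's own position, by up to about 2 mm. I used the shaft and hub positions from a single side image to align them.
- **Bystanders:** I did not measure them again, but the arm showed no contact with them.

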